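Load two hard tags into a spring magazine

ROBOT

A 7-joint arm with a two-finger parallel gripper is mounted at the origin on the work surface. World frame = base frame: x ahead of the robot, y to its left, z up, the work surface at z = 0. Lengths are in m, angles in rad, forces in N, time in s.
With the tool pointing down it reaches from about 0.425 to 0.875 m from the base axis. Payload 4.7 kg.
Tool frame: the origin (TCP) lies at the very end of the fingers, on their centre line; the grasp point (between the pads) lies 19 mm behind it; z points along the fingers, y is the direction in which the jaws open and shut (so a half turn about z gives the same grasp; the last joint's range is limited). The gripper opens to 87 mm and grips with 3 to 60 N. Pads are 19 mm wide; open, the fingers measure 117 mm over their backs; the gripper's body (75 mm by 190 mm) begins 51 mm behind the grasp point.
Start: joints at [1.156, 0.321, -0.07, 1.45, 0.023, 1.371, -0.057], TCP at [0.27, -0.591, 0.223] pointing down, gripper open.
Joint ranges: [-2.86, 2.86], [-0.3, 2.09], [-1.38, 1.24], [0.06, 2.45], [-1.56, 4.7], [0.09, 2.05], [-2.69, 2.69]. Speed limits (rad/s): [2.57, 2.57, 3.14, 3.14, 3.14, 3.14, 3.14].

INTERFACE

Orientations are given as a rotation vector (axis times angle).
In Python, from bench import ctrl gives the robot as it stands. The module is installed in compiled form; this text tells all that it offers.
- The arm moves only by the tool move_arm, never from a script. Its arguments are lists of equal length, an entry for each row: "dp": the shift along the tool's x, y, z in units of 30 mm (1.0 is 30 mm), a list of three; "turn": the turn about the tool's z in units of 5 degrees (1.0 is 5 degrees); "jaw": the opening, from -1 (shut) to 1 (fully open). A call has 1 to 5 rows; each row is the pose to reach, as a shift and turn from the pose commanded when the call began, along the tool's axes at that moment; what a row does not reach only later rows make up. A row lasts 1/10 s, in which the tool goes at most 50 mm and 8.59 degrees, less where a joint would pass 70% of its speed; a pose out of reach is approached as far as the arm can. A call with a gripper value outside its range is refused whole. The fingers move at their own pace and stop on an object; "grip_force" is the grip in N (left out, the last holds). Time passes only in rows, so rows that repeat a pose let the fingers close. It gives the time, the measured TCP pose, the force and the opening at its end, in the units of the state.
- ctrl.get_state(): the state, without advancing time (a new reading comes with each control period).
- ctrl.get_image(name): name is "side" or "top" or "wrist"; returns the picture (480x640x3 uint8, red, green, blue); there is no depth.
- ctrl.camera_info(name): a dict with "intrinsics" (3x3 intrinsics, pixels), "extrinsics" (4x4, takes a point from world to camera coordinates). Camera axes: x right, y up, looking along -z (the intrinsics and any distortion apply to the point x, -y, -z); pixel columns grow to the right and rows downward; lengths in m; the calibration is good to about 2 mm. A picture is of the moment at which its call begins: read the wrist's pose just before it. camera_info takes no time and is no camera call; for the wrist camera it gives the pose at the moment of the call.
- ctrl.close_job(): hands the job in, once; it reports no verdict.
Trained networks look in the newest picture that a camera, given by its name, has taken for a name from the list of things; names that differ only in an ending like _2 or _b are one class to them, and where a whole thing is asked for, a point or a joint stands for the part that bears it (a point fixed in the world has none). Each returns a list of dicts, best first, with "confidence" (0 to 1); they miss things now and then, are a little off and sometimes report something else, mostly with a low value. They report only what shows in the picture. A call takes as long as a camera call.
- ctrl.look_for(camera, target): "rect" ([centre column, centre row, width, height] in pixels, round what is visible of it).
- ctrl.masks_of(camera, target): "region" (480x640 bool, what is visible of it) and "rect" ([centre column, centre row, width, height] in pixels, round what is visible of it).
The state is a dict: "time": time; "joint_positions": joint angles; "qd": joint speeds; "joint_torque": joint torques, N m; "position": TCP position; "tool_rot": TCP orientation; "ft_force": force on the tool from outside, world axes, zero at the start; "torque": the same for the moment, N m; "grip_width": opening from 0.0 (shut) to 1.0 (fully open).
Only numpy, scipy, OpenCV 4.12 (cv2) and the standard library are available. Lean on these libraries where they do the work, as an engineer would, in place of code of your own. Each camera call takes 0.05 s, during which the arm holds its last target. There are 200 camera calls.

TASK

Load the two oblong hard tags into the spring magazine of the tag encoder, one at a time: push each one straight down past the two spring lips until it clicks in and stays held under them, flat and square, and let go of the first before you bring the second. Press gently, no harder than it takes, without forcing a tag that has caught at the side, and leave the other things on the bench where they are.

Things in the scene. Friction and masses are not known exactly. Their poses are not given: they have to be found in the camera images.
- magazine: Tag encoder with an upright spring magazine, fixed to the bench. Origin on the bench under the magazine's axis, z up, x along the magazine's length. Base plate 110 x 90 x 10 mm. The aluminium head, about 116 x 58 mm, holds tags lying flat, long side along x, in a pocket 73.2 x 37.2 mm (x, y) centred on the axis. The contact forces on its parts, added up, must stay below 26 N (a held tag alone counts 9 N, two 10 N).
- mouth_mean (a point): Point on the magazine's axis 90 mm above its origin: the mean level of the lips' undersides. THE HEAD IS CLAMPED AT AN UNMEASURED HEIGHT: the true level lies anywhere within 15 mm above or below it and must be felt. A tag set in the empty mouth rests on the follower, its underside 9 mm above the lips' undersides; with one tag held, the next rests on the lips' slopes, also about 9 mm above. It is in when its top is below the lips.
- lip_end (a point): Mean place of one of the two spring lips (steel, 20 mm wide in y), one at each short end, geared to open together, jutting in 5 mm over the tag's end: sloped on top from 19 mm above, flat beneath. A level tag pushed straight down spreads them; with the follower's spring this takes 3 to 8 N, falling 1 to 3 N as they snap over its top; much more means it is caught on a guide.
- open_side (a point): Mean place of the middle of one open long side of the pocket (the other is opposite, at -y). Each is open for 46 mm along x, so fingers holding a tag across its width can go down there, to 25 mm below the lips. The four corners have guides, flared outward all round from 6 to 18 mm above the lips' undersides: a held tag up to 6 mm off slides in if the hand gives way.
- encoder_top (a point): Middle of the top of the grey encoder box behind the magazine: 80 x 90 mm (x, y), 55 mm high above the bench, part of the same fixed unit. Keep the hand above it.
- follower (a joint): Spring follower in the magazine (white plate 60 x 30 mm that carries the tags), in m: 0 at rest, its face 9 mm above the lips' undersides; grows as it is pushed down; 0.021 with one tag held under the lips, 0.033 with two; stop at 0.035, 2 mm past the second click, where a stiff buffer adds 8 N per mm. Its spring pushes up with 3 N at 0, 5 N at the stop; it is damped (60 N per m/s).
- tag_a_c (a point): Oblong hard tag, black plastic with a grey panel, 70 x 34 x 12 mm (x, y, z), about 35 g, smooth (grip firmly, 60 to 100 N), lying flat on the bench; the point is its centre, half-way up. To be held across its 34 mm width. Same as the other oblong tag; either may be loaded first, either end forward.
- tag_b_c (a point): The other oblong hard tag, the same: 70 x 34 x 12 mm (x, y, z), point at its centre.
- square_tag_c (a point): Bystander: square hard tag 36 x 36 x 12 mm, flat on the bench, point at its centre. Leave it.
- round_tag_c (a point): Bystander: round hard tag 42 mm across, 10 mm high, flat on the bench, point at its centre. Leave it.
- label_roll_c (a point): Bystander: roll of labels, 76 mm across, 50 mm high, lying flat, point at its centre. Leave it.
- ribbon_core_center (a point): Bystander: upright black ribbon core, 34 mm across, 80 mm high, point at its centre. Leave it.
- screwdriver_grip (a point): Bystander: screwdriver lying on the bench, point in its handle. Leave it.
- mouse_c (a point): Bystander: computer mouse 100 x 58 x 24 mm, point at its centre. Leave it.

How it is judged:
On the way:
1. one tag, and only one, is held under the lips with the fingers touching nothing (value of joint follower between 0.0198 and 0.0235 m and contact force between the fingers and anything else below 0.3 N), for 0.2 s.
At the end, for the whole second after the job is handed in: both oblong tags are held under the lips on the spring follower (follower at rest, down by more than 31.8 mm), each within 4 mm of the magazine's axis, flat within 0.06 rad and along the magazine within 0.12 rad; no bystander has moved 30 mm (value of joint follower above 0.0318 m and velocity of joint follower below 0.005 m/s and horizontal distance between each of tag_a_c, tag_b_c and magazine below 0.004 m and angle between the z axis of each of tag_a_c, tag_b_c and the z axis of magazine, either way round below 0.06 rad and angle between the x axis of each of tag_a_c, tag_b_c and the x axis of magazine, either way round below 0.12 rad and distance of each of square_tag_c, round_tag_c, label_roll_c, ribbon_core_center, screwdriver_grip, mouse_c from where it was at the start of the episode below 0.03 m); the robot touches nothing.
It fails at once if the contact forces on the magazine's parts (follower, lips, guides, frame), added up, pass 26 N (contact force between magazine and anything else above 26 N).
It fails at once if a bystander is moved by more than 30 mm (distance of any of square_tag_c, round_tag_c, label_roll_c, ribbon_core_center, screwdriver_grip, mouse_c from where it was at the start of the episode above 0.03 m).
It also fails if it takes over 67 s, if anything falls off the work surface, if the arm or the gripper's body presses on something with over 40 N, if the wrist force passes 120 N, or if a joint passes its speed limit or range.

## Working session

There is one attempt and no reset: what is moved stays moved. The work goes in short steps, Python scripts to look and compute and a tool call to move; the robot and the scene stay as the last step left them, time stands still between calls to the robot, and variables do not carry over. Pictures are saved under pics/ and viewed, about 8 in all and at most 12, crops included, and the job is handed in when it is done.

Besides the shell and the picture viewer there is one more tool, called after "Call:" as name([rows], argument=value, ...), one row to a line, values as JSON. move_arm: Moves the arm, as the interface text tells. Its arguments: {"type":"object","properties":{"dp":{"type":"array","items":{"type":"array","items":{"type":"number"}}},"turn":{"type":"array","items":{"type":"number"}},"jaw":{"type":"array","items":{"type":"number"}},"grip_force":{"type":"number"}},"required":["dp","turn","jaw"]}

```bash
mkdir -p pics; cat > h.py <<'E'
import numpy as np, cv2
from bench import ctrl
from scipy.spatial.transform import Rotation as R
def save(cam,n,crop=None):
    im=ctrl.get_image(cam); o=im[...,::-1]
    if crop: a,b,c,d=crop; o=cv2.resize(o[b:d,a:c],None,fx=min(800/(c-a),600/(d-b)),fy=min(800/(c-a),600/(d-b)))
    cv2.imwrite('pics/'+n,o); return im
def pix2w(cam,u,v,z,info=None):
    i=info or ctrl.camera_info(cam);K=np.array(i['intrinsics']);E=np.array(i['extrinsics'])
    d=np.linalg.inv(K)@np.array([u,v,1.]);d=np.array([d[0],-d[1],-d[2]])
    Rw=E[:3,:3].T;c=-Rw@E[:3,3];d=Rw@d
    return c+d*(z-c[2])/d[2]
def w2pix(cam,p,info=None):
    i=info or ctrl.camera_info(cam);K=np.array(i['intrinsics']);E=np.array(i['extrinsics'])
    q=E[:3,:3]@np.array(p)+E[:3,3];q=K@np.array([q[0],-q[1],-q[2]]);return q[:2]/q[2]
def st():
    s=ctrl.get_state();return s
E
python3 - <<'E'
from h import *
s=st();print({k:np.round(v,3).tolist() for k,v in s.items()})
for c in('top','side'):
    save(c,c+'0.png');i=ctrl.camera_info(c);print(c,np.round(i['intrinsics'],1).tolist(),[k for k in i])
    E=np.array(i['extrinsics']);print(np.round(-E[:3,:3].T@E[:3,3],3))
    for t in('tag_a_c','magazine','follower','square_tag_c'):
        for r in ctrl.look_for(c,t)[:4]:
            print(c,t,round(r['confidence'],2),np.round(r['rect']),pix2w(c,*r['rect'][:2],0.012).round(3))
E
```

```text
{'time': 0.0, 'joint_positions': [1.156, 0.322, -0.07, 1.452, 0.023, 1.371, -0.057], 'qd': [-0.001, -0.0, -0.0, -0.0, 0.001, 0.001, 0.0], 'joint_torque': [0.0, -49.128, -0.404, -31.253, -0.064, 0.044, 0.0], 'position': [0.27, -0.591, 0.221], 'tool_rot': [-3.068, -0.668, 0.001], 'ft_force': [0.357, -0.919, -0.986], 'torque': [0.05, 0.059, -0.016], 'grip_width': 1.001}
top [[441.4, 0.0, 320.2], [0.0, 441.4, 240.5], [0.0, 0.0, 1.0]] ['intrinsics', 'extrinsics']
[ 0.338 -0.014  1.088]
top tag_a_c 0.65 [416. 279.  13.  31.] [ 0.439 -0.232  0.012]
top magazine 0.94 [312. 226.  58.  89.] [0.572 0.022 0.012]
top magazine 0.38 [211. 286.  23.  16.] [0.425 0.268 0.012]
top magazine 0.24 [370. 153.  28.  35.] [ 0.763 -0.126  0.012]
top follower 0.91 [315. 233.  22.  32.] [0.556 0.016 0.012]
top follower 0.15 [417. 279.  13.  28.] [ 0.44  -0.233  0.012]
top square_tag_c 0.69 [235. 214.  12.  17.] [0.606 0.216 0.012]
side [[456.7, 0.0, 321.8], [0.0, 456.7, 241.7], [0.0, 0.0, 1.0]] ['intrinsics', 'extrinsics']
[-0.083  0.774  0.855]
side tag_a_c 0.59 [382. 238.  28.  11.] [ 0.442 -0.217  0.012]
side magazine 0.79 [295. 254.  72.  52.] [0.596 0.009 0.012]
side magazine 0.38 [237. 293.  19.  16.] [0.606 0.226 0.012]
side follower 0.45 [310. 240.  25.  12.] [ 0.602 -0.068  0.012]
side square_tag_c 0.69 [239. 294.  16.  17.] [0.601 0.225 0.012]
```

```bash
python3 - <<'E'
import cv2
im=cv2.imread('pics/top0.png')[100:400,120:520];cv2.imwrite('pics/top0c.png',cv2.resize(im,None,fx=2,fy=2,interpolation=cv2.INTER_CUBIC))
im=cv2.imread('pics/side0.png')[150:390,150:470];cv2.imwrite('pics/side0c.png',cv2.resize(im,None,fx=2.5,fy=2.5,interpolation=cv2.INTER_CUBIC))
E
```

```text
(no output)
```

View pics/top0c.png

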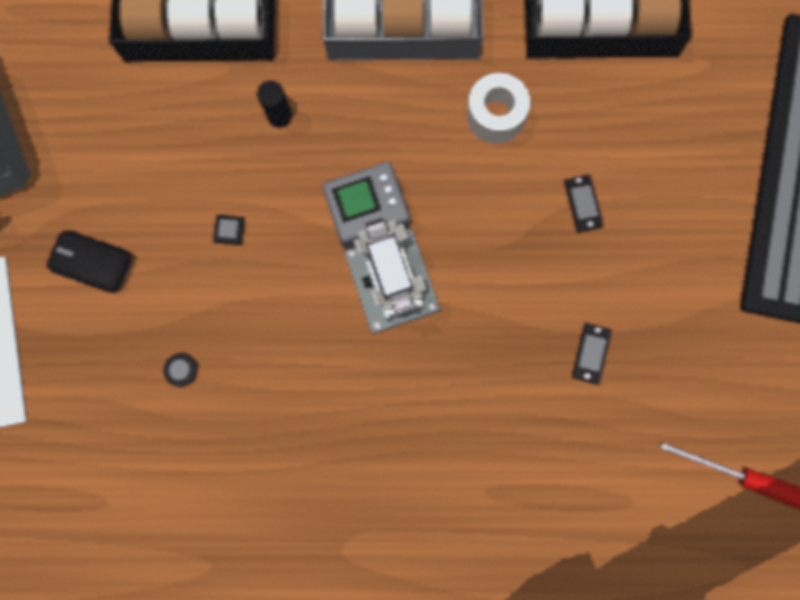

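View pics/side0c.png

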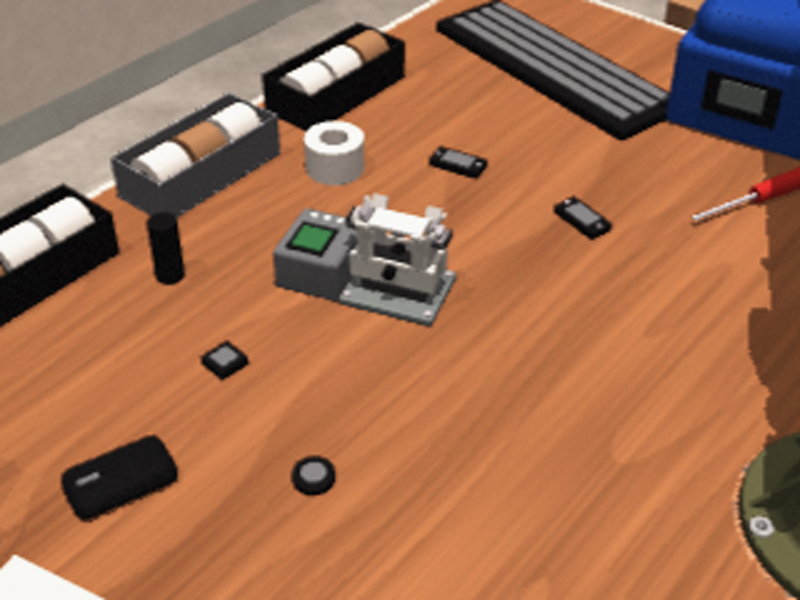

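The top view shows tags at full-image pixels ~(412,201) and (416,276), with the white follower at ~(316,232). The encoder box is on the far (+x world) side and the bystanders are well clear. Next I'll measure them with masks.

```bash
python3 - <<'E'
from h import *
import itertools
def ray(c,u,v):
    a=pix2w(c,u,v,0.);b=pix2w(c,u,v,.3);return a,(b-a)/np.linalg.norm(b-a)
cen={}
for c in('top','side'):
    ctrl.get_image(c)
    for t,z in(('tag_a_c',.012),('follower',.099)):
        for r in ctrl.masks_of(c,t)[:3]:
            ys,xs=np.nonzero(r['region'])
            P=np.array([pix2w(c,x,y,z)[:2] for x,y in zip(xs,ys)],np.float32)
            m=cv2.minAreaRect(P);b=cv2.boxPoints(m);e=[b[1]-b[0],b[2]-b[1]];l=max(e,key=np.linalg.norm)
            print(c,t,round(r['confidence'],2),xs.mean().round(1),ys.mean().round(1),'w',np.round(m[0],4),np.round(m[1],3),'long deg',round(np.degrees(np.arctan2(l[1],l[0]))%180,1))
            cen.setdefault((c,t),(xs.mean(),ys.mean()))
a,d=ray('top',*cen['top','follower']);b,e=ray('side',*cen['side','follower'])
s=np.linalg.lstsq(np.c_[d,-e],b-a,rcond=None)[0];print('tri',a+s[0]*d,b+s[1]*e)
M=R.from_rotvec(st()['tool_rot']).as_matrix();print(M.round(3))
i=ctrl.camera_info('wrist');E=np.array(i['extrinsics']);print('wcam',(-E[:3,:3].T@E[:3,3]).round(3),np.round(E[:3,:3],2).tolist(), np.round(i['intrinsics'],0).tolist())
E
```

```text
top tag_a_c 0.62 415.6 275.8 w [ 0.4471 -0.2295] [0.038 0.073] long deg 164.3
top tag_a_c 0.62 314.2 232.2 w [0.5565 0.0167] [0.07  0.037] long deg 18.3
top follower 0.85 314.7 232.5 w [0.5386 0.0139] [0.059 0.03 ] long deg 18.0
side tag_a_c 0.77 382.8 236.5 w [ 0.4434 -0.2252] [0.05  0.079] long deg 164.5
side follower 0.7 308.5 238.6 w [0.5384 0.0186] [0.064 0.042] long deg 17.1
tri [0.53888631 0.01342136 0.09666375] [0.54044365 0.01435909 0.09700552]
[[ 0.909  0.416 -0.   ]
 [ 0.416 -0.909 -0.   ]
 [-0.     0.    -1.   ]]
wcam [ 0.339 -0.56   0.385] [[0.42, -0.91, -0.0], [0.87, 0.4, -0.28], [0.25, 0.11, 0.96]] [[376.0, 0.0, 319.0], [0.0, 376.0, 233.0], [0.0, 0.0, 1.0]]
```

```bash
cat >> h.py <<'E'
def go(p,yawdeg,s=None):
    s=s or st();M=R.from_rotvec(s['tool_rot']).as_matrix()
    yaw=np.degrees(np.arctan2(M[1,0],M[0,0]));d=M.T@(np.array(p)-s['position'])
    print('t',round(s['time'],2),'pos',np.round(s['position'],4),'yaw',round(yaw,2),'F',np.round(s['ft_force'],2),'w',round(s['grip_width'],3))
    print('  dp',(d/.03).round(3).tolist(),'turn',round(-(yawdeg-yaw)/5,3))
E
python3 - <<'E'
from h import *
p=pix2w('top',412.0,201.5,.012);print(p)
go([p[0],p[1],.15],18.8)
E
```

```text
[ 0.63442454 -0.22869969  0.012     ]
t 0.8 pos [ 0.2702 -0.5912  0.2226] yaw 24.57 F [-0.32  0.01 -0.09] w 0.999
  dp [16.065, -5.941, 2.419] turn 1.154
```

Call:
move_arm([
  [16.07,-5.94,1.5],
  [16.07,-5.94,1.5],
  [16.07,-5.94,1.5],
  [16.07,-5.94,1.5],
  [16.07,-5.94,1.5],
], turn=[0,0,0,0,0], jaw=[1,1,1,1,1])

```text
time: 1.3
position: [0.448, -0.4141, 0.2009]
tool_rot: [3.069, 0.668, 0.0]
ft_force: [0.7, -1.2, 1.0]
grip_width: 1.001
```

```bash
python3 - <<'E'
from h import *
go([.634,-.229,.15],18.8)
E
```

```text
t 1.3 pos [ 0.448  -0.4141  0.2009] yaw 24.56 F [ 0.73 -1.23  0.99] w 1.001
  dp [8.204, -3.036, 1.696] turn 1.151
```

Call:
move_arm([
  [8.0,-3.0,1.7],
  [8.0,-3.0,1.7],
  [8.0,-3.0,1.7],
  [8.0,-3.0,1.7],
  [8.0,-3.0,1.7],
], turn=[1.15,1.15,1.15,1.15,1.15], jaw=[1,1,1,1,1])

```text
time: 1.8
position: [0.621, -0.2405, 0.1518]
tool_rot: [3.099, 0.513, 0.001]
ft_force: [0.8, -0.4, -0.5]
grip_width: 1.0
```

Call:
move_arm([
  [0,0,0],
  [0,0,0],
  [0,0,0],
], turn=[0,0,0], jaw=[1,1,1])

```text
time: 2.1
position: [0.6191, -0.2435, 0.1521]
tool_rot: [3.099, 0.511, -0.001]
ft_force: [0.4, -0.2, -0.3]
grip_width: 0.998
```

```bash
cat >> h.py <<'E'
def rects(c,t,z,n=3):
    info=ctrl.camera_info(c);out=[]
    for r in ctrl.masks_of(c,t)[:n]:
        ys,xs=np.nonzero(r['region'])
        P=np.array([pix2w(c,x,y,z,info)[:2] for x,y in zip(xs,ys)],np.float32)
        m=cv2.minAreaRect(P);b=cv2.boxPoints(m);l=max([b[1]-b[0],b[2]-b[1]],key=np.linalg.norm)
        print(c,t,round(r['confidence'],2),'px',xs.mean().round(1),ys.mean().round(1),len(xs),'w',np.round(m[0],4),np.round(m[1],4),'deg',round((np.degrees(np.arctan2(l[1],l[0]))+90)%180-90,2))
E
python3 - <<'E'
from h import *
go([.634,-.229,.15],18.8)
save('wrist','w1.png');rects('wrist','tag_a_c',.012)
E
```

```text
t 2.1 pos [ 0.6191 -0.2435  0.1521] yaw 18.72 F [ 0.39 -0.18 -0.25] w 0.998
  dp [0.626, -0.298, 0.068] turn -0.016
wrist tag_a_c 0.77 px 248.2 375.9 2287 w [ 0.4513 -0.2301] [0.037  0.0772] deg -16.26
```

View pics/w1.png

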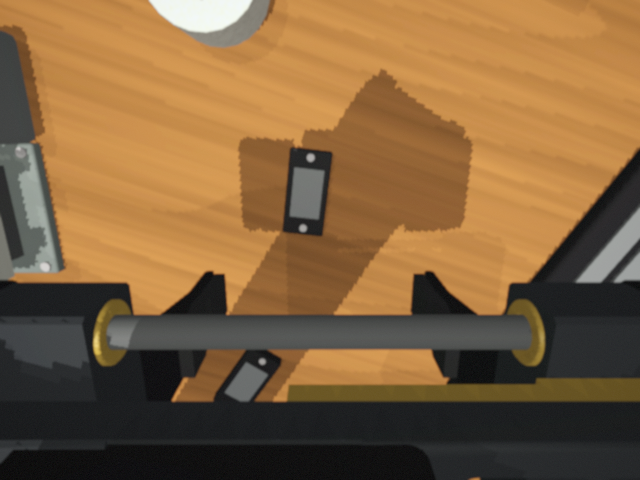

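The wrist view shows tag A at about (308,192), with corners ~(290,148), (331,152), (323,236) and (285,233). The other tag is partly hidden at (248,378). I'll segment tag A by brightness.

```bash
python3 - <<'E'
from h import *
C=np.array([pix2w('wrist',u,v,.012) for u,v in((290,148),(331,152),(323,236),(285,233))])[:,:2]
print(C.round(4),C.mean(0)); l=(C[0]+C[1]-C[2]-C[3])/2; print(np.linalg.norm(l),np.linalg.norm(C[0]-C[1]),np.degrees(np.arctan2(l[1],l[0])))
im=cv2.imread('pics/w1.png')[135:250,270:345].astype(int)
m=((im.max(2)-im.min(2))<30).astype(np.uint8)
n,lab,stt,_=cv2.connectedComponentsWithStats(m);k=1+stt[1:,4].argmax();ys,xs=np.nonzero(lab==k)
P=np.array([pix2w('wrist',x+270,y+135,.012)[:2] for x,y in zip(xs,ys)],np.float32)
mr=cv2.minAreaRect(P);b=cv2.boxPoints(mr);l=max([b[1]-b[0],b[2]-b[1]],key=np.linalg.norm)
a=np.degrees(np.arctan2(l[1],l[0]));a=(a+90)%180-90
print(len(xs),mr,a,P.mean(0))
go([mr[0][0],mr[0][1],.003],a)
E
```

```text
[[ 0.6669 -0.2047]
 [ 0.6742 -0.2363]
 [ 0.6069 -0.2525]
 [ 0.5992 -0.2216]] [ 0.63681336 -0.22877471]
0.06946835070677598 0.03237929316836192 13.80213756373719Traceback (most recent call last):
  File "<stdin>", line 7, in <module>
  File "h.py", line 9, in pix2w
    i=info or ctrl.camera_info(cam);K=np.array(i['intrinsics']);E=np.array(i['extrinsics'])
              ~~~~~~~~~~~~~~~~^^^^^
ValueError: time passes only in moves, steps and waits
```

```bash
cat >> h.py <<'E'
def darkrect(png,box,z,info,thr=30):
    u0,v0,u1,v1=box
    im=cv2.imread(png)[v0:v1,u0:u1].astype(int);m=((im.max(2)-im.min(2))<thr).astype(np.uint8)
    n,lab,stt,_=cv2.connectedComponentsWithStats(m);k=1+stt[1:,4].argmax();ys,xs=np.nonzero(lab==k)
    P=np.array([pix2w('wrist',x+u0,y+v0,z,info)[:2] for x,y in zip(xs,ys)],np.float32)
    mr=cv2.minAreaRect(P);b=cv2.boxPoints(mr);l=max([b[1]-b[0],b[2]-b[1]],key=np.linalg.norm)
    a=(np.degrees(np.arctan2(l[1],l[0]))+90)%180-90
    print(len(xs),np.round(mr[0],4),np.round(mr[1],4),'deg',round(a,2),P.mean(0).round(4));return mr[0],a
E
python3 - <<'E'
from h import *
i=ctrl.camera_info('wrist')
c,a=darkrect('pics/w1.png',(270,135,345,250),.012,i)
go([c[0],c[1],.003],a)
E
```

```text
3355 [ 0.6371 -0.228 ] [0.0688 0.0325] deg 12.06 [ 0.6382 -0.2277]
t 2.2 pos [ 0.6188 -0.2441  0.1523] yaw 18.63 F [-0.51 -0.27  0.24] w 1.002
  dp [0.753, -0.322, 4.977] turn 1.316
```

Call:
move_arm([
  [0.76,-0.32,1.5],
  [0.76,-0.32,3.0],
  [0.76,-0.32,4.2],
  [0.76,-0.32,4.2],
  [0.76,-0.32,4.2],
], turn=[1.13,1.13,1.13,1.13,1.13], jaw=[1,1,1,1,1])

```text
time: 2.7
position: [0.6379, -0.2268, 0.0266]
tool_rot: [3.121, 0.357, -0.0]
ft_force: [-0.2, -1.6, 0.9]
grip_width: 0.999
```

```bash
python3 - <<'E'
from h import *
go([.637,-.2285,.003],13)
E
```

```text
t 2.7 pos [ 0.6379 -0.2268  0.0266] yaw 13.05 F [-0.15 -1.55  0.89] w 0.999
  dp [-0.041, 0.049, 0.788] turn 0.011
```

Call:
move_arm([
  [0,0.05,0.4],
  [0,0.05,0.77],
  [0,0.05,0.77],
  [0,0.05,0.77],
  [0,0.05,0.77],
], turn=[0,0,0,0,0], jaw=[1,1,1,-1,-1], grip_force=60)

```text
time: 3.2
position: [0.639, -0.2268, 0.0035]
tool_rot: [3.12, 0.36, 0.001]
ft_force: [-0.5, 0.6, 0.7]
grip_width: 0.896
```

Call:
move_arm([
  [0,0,0],
  [0,0,0],
  [0,0,0],
  [0,0,0],
  [0,0,0],
], turn=[0,0,0,0,0], jaw=[-1,-1,-1,-1,-1])

```text
time: 3.7
position: [0.6386, -0.2268, 0.0029]
tool_rot: [3.121, 0.36, 0.0]
ft_force: [0.2, -0.4, 0.1]
grip_width: 0.448
```

Call:
move_arm([
  [0,0,0],
  [0,0,0],
  [0,0,0],
  [0,0,0],
], turn=[0,0,0,0], jaw=[-1,-1,-1,-1])

```text
time: 4.1
position: [0.6387, -0.2268, 0.0029]
tool_rot: [3.121, 0.36, 0.0]
ft_force: [-0.4, -0.0, 0.3]
grip_width: 0.382
```

Call:
move_arm([
  [0,0,-1],
  [0,0,-2.5],
  [0,0,-4],
  [0,0,-5.5],
  [0,0,-5.5],
], turn=[0,0,0,0,0], jaw=[-1,-1,-1,-1,-1])

```text
time: 4.6
position: [0.6429, -0.2278, 0.1765]
tool_rot: [3.115, 0.359, 0.02]
ft_force: [0.7, -0.2, 0.0]
grip_width: 0.383
```

```bash
python3 - <<'E'
from h import *
go([.539,.0135,.17],18)
E
```

```text
t 4.6 pos [ 0.6429 -0.2278  0.1765] yaw 13.17 F [ 0.68 -0.19  0.02] w 0.383
  dp [-1.543, -8.622, 0.136] turn -0.966
```

```bash
python3 - <<'E'
from h import *
go([.496,-.0005,.20],18)
E
```

```text
t 4.6 pos [ 0.6429 -0.2278  0.1765] yaw 13.17 F [ 0.68 -0.19  0.02] w 0.383
  dp [-3.034, -8.487, -0.881] turn -0.966
```

Call:
move_arm([
  [-3.03,-8.49,-0.9],
  [-3.03,-8.49,-0.9],
  [-3.03,-8.49,-0.9],
  [-3.03,-8.49,-0.9],
  [-3.03,-8.49,-0.9],
], turn=[-0.97,-0.97,-0.97,-0.97,-0.97], jaw=[-1,-1,-1,-1,-1])

```text
time: 5.1
position: [0.5023, -0.0161, 0.1924]
tool_rot: [3.103, 0.492, -0.0]
ft_force: [0.8, 0.7, -0.1]
grip_width: 0.38
```

```bash
python3 - <<'E'
from h import *
go([.496,-.0005,.20],18)
E
```

```text
t 5.1 pos [ 0.5023 -0.0161  0.1924] yaw 18.01 F [ 0.8   0.69 -0.11] w 0.38
  dp [-0.04, -0.561, -0.254] turn 0.002
```

Call:
move_arm([
  [0,-0.3,-0.2],
  [0,-0.3,-0.2],
  [0,-0.3,-0.2],
  [0,-0.3,-0.2],
  [0,-0.3,-0.2],
], turn=[0,0,0,0,0], jaw=[-1,-1,-1,-1,-1])

```text
time: 5.6
position: [0.5013, -0.0107, 0.198]
tool_rot: [-3.103, -0.488, 0.002]
ft_force: [0.5, 0.6, -1.3]
grip_width: 0.382
```

```bash
python3 - <<'E'
from h import *
save('wrist','w2.png');rects('wrist','follower',.097);rects('wrist','tag_a_c',.097)
go([.539,.0135,.2],18)
E
```

```text
wrist follower 0.58 px 299.4 170.9 3844 w [0.5384 0.0157] [0.0602 0.0306] deg 18.0
t 5.75 pos [ 0.5011 -0.0099  0.1982] yaw 17.94 F [ 0.5   0.77 -0.1 ] w 0.378
  dp [1.441, -0.353, -0.06] turn -0.012
```

View pics/w2.png

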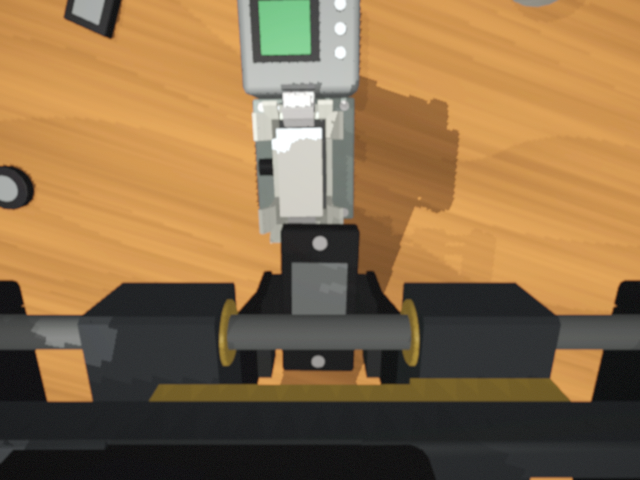

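```bash
python3 - <<'E'
from h import *
s=st();i=ctrl.camera_info('wrist');M=R.from_rotvec(s['tool_rot']).as_matrix();T=s['position']
for u,v in((319.5,243),(318,361),(281,226),(358.5,226),(281,370),(355,370)):
    p=pix2w('wrist',u,v,T[2]+.009,i);print((u,v),((M.T@(p-T))*1000).round(1))
for z in(.094,.097,.100):
    p=pix2w('wrist',299.4,170.9,z,i);print(z,p.round(4),(M.T@(p-T)*1000).round(1))
im=cv2.imread('pics/w2.png')
print([ (v,im[v,255:385:1].sum(1).tolist()) for v in(255,)])
E
```

```text
(319.5, 243) [27.   0.8 -9. ]
(318, 361) [-31.1   0.1  -9. ]
(281, 226) [ 34.5 -15.5  -9. ]
(358.5, 226) [34.5 17.2 -9. ]
(281, 370) [-36.  -17.4  -9. ]
(355, 370) [-35.9  17.6  -9. ]
0.094 [0.5393 0.0164 0.094 ] [ 44.5 -13.2 104.2]
0.097 [0.5397 0.0164 0.097 ] [ 44.8 -13.1 101.2]
0.1 [0.54   0.0163 0.1   ] [ 45.2 -12.9  98.2]
[(255, [476, 473, 474, 475, 472, 475, 472, 470, 469, 470, 469, 469, 468, 469, 466, 467, 466, 465, 466, 463, 463, 464, 459, 454, 436, 360, 237, 137, 98, 91, 96, 101, 99, 99, 96, 101, 100, 100, 92, 99, 98, 104, 91, 105, 98, 104, 103, 104, 100, 99, 101, 105, 104, 107, 103, 102, 102, 107, 114, 108, 110, 110, 110, 114, 118, 111, 114, 109, 116, 112, 115, 109, 114, 114, 118, 116, 113, 111, 107, 115, 113, 108, 111, 113, 113, 116, 112, 112, 113, 111, 108, 117, 112, 108, 110, 114, 119, 114, 111, 109, 109, 112, 120, 175, 233, 265, 265, 268, 267, 264, 263, 267, 265, 267, 262, 266, 263, 265, 264, 266, 266, 267, 265, 266, 262, 265, 270, 268, 263, 268])]
```

The wrist view shows the held tag square in the fingers, with its centre ~1 mm behind the TCP axis. The follower is at (299,172), about 45 mm ahead and 13 mm to the side. I'll move over it.

Call:
move_arm([
  [1.5,-0.42,0.5],
  [1.5,-0.42,1.5],
  [1.5,-0.42,2.0],
  [1.5,-0.42,2.0],
  [1.5,-0.42,2.0],
], turn=[0,0,0,0,0], jaw=[-1,-1,-1,-1,-1])

```text
time: 6.25
position: [0.5397, 0.016, 0.139]
tool_rot: [3.103, 0.49, -0.001]
ft_force: [-0.1, 0.1, -0.2]
grip_width: 0.379
```

Call:
move_arm([
  [0,0,0],
  [0,0,0],
  [0,0,0],
], turn=[0,0,0], jaw=[-1,-1,-1])

```text
time: 6.55
position: [0.5404, 0.0165, 0.1398]
tool_rot: [3.102, 0.491, 0.003]
ft_force: [0.3, -0.1, -0.5]
grip_width: 0.38
```

```bash
python3 - <<'E'
from h import *
go([.540,.0158,.125],18)
a=save('wrist','w3.png');b=save('side','s3.png')
o=np.hstack([cv2.resize(a[90:440,170:470],(400,467)),cv2.resize(b[180:300,260:360],(400,480))[:467]])
cv2.imwrite('pics/m3.png',o[...,::-1])
E
```

```text
t 6.55 pos [0.5404 0.0165 0.1398] yaw 17.99 F [ 0.27 -0.11 -0.48] w 0.38
  dp [-0.022, 0.018, 0.492] turn -0.001
```

View pics/m3.png

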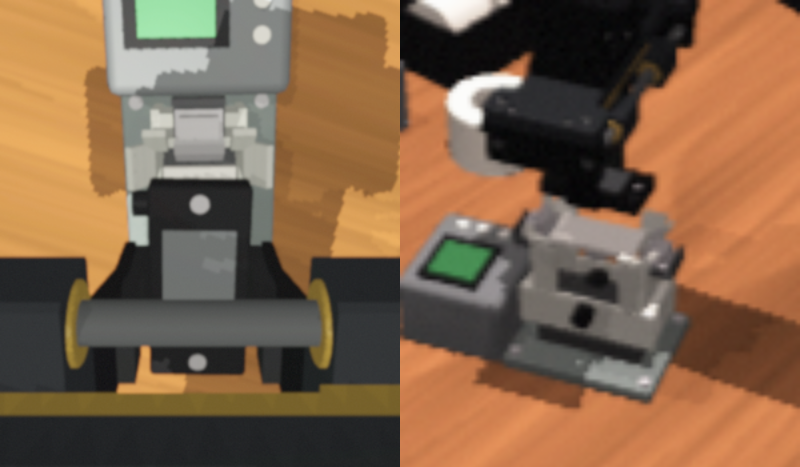

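Laterally, the tag (column ~199) lines up with the lips and guides (centre ~199-200). In the side view, the tag is above the mouth. I'll descend by feel.

Call:
move_arm([
  [0,0,0.4],
  [0,0,0.7],
  [0,0,0.77],
  [0,0,0.84],
  [0,0,0.9],
], turn=[0,0,0,0,0], jaw=[-1,-1,-1,-1,-1])

```text
time: 7.15
position: [0.5399, 0.0168, 0.1114]
tool_rot: [-3.103, -0.492, 0.0]
ft_force: [0.3, -0.7, 0.2]
grip_width: 0.382
```

Call:
move_arm([
  [0,0,0.05],
  [0,0,0.1],
  [0,0,0.15],
  [0,0,0.2],
], turn=[0,0,0,0], jaw=[-1,-1,-1,-1])

```text
time: 7.55
position: [0.54, 0.0167, 0.1057]
tool_rot: [3.103, 0.492, 0.0]
ft_force: [-0.1, -1.1, -0.2]
grip_width: 0.379
```

Call:
move_arm([
  [0,0,0.05],
  [0,0,0.1],
  [0,0,0.1],
], turn=[0,0,0], jaw=[-1,-1,-1])

```text
time: 7.85
position: [0.5399, 0.0167, 0.1028]
tool_rot: [3.103, 0.492, -0.0]
ft_force: [-0.7, -0.7, 1.4]
grip_width: 0.385
```

Call:
move_arm([
  [0,0,0.05],
  [0,0,0.1],
  [0,0,0.1],
], turn=[0,0,0], jaw=[-1,-1,-1])

```text
time: 8.15
position: [0.54, 0.0167, 0.1001]
tool_rot: [3.102, 0.492, 0.0]
ft_force: [-1.7, -0.6, 3.6]
grip_width: 0.383
```

```bash
python3 - <<'E'
from h import *
go([.540,.0165,.09],18);print(st()['torque'])
E
```

```text
t 8.15 pos [0.54   0.0167 0.1001] yaw 18.02 F [-1.66 -0.63  3.6 ] w 0.383
  dp [-0.001, 0.006, 0.335] turn 0.005
[-0.03230345  0.49656505  0.03719999]
```

Call:
move_arm([
  [-0.02,0,0.05],
  [-0.03,0,0.1],
  [-0.03,0,0.1],
], turn=[0,0,0], jaw=[-1,-1,-1])

```text
time: 8.45
position: [0.5401, 0.0163, 0.0975]
tool_rot: [3.102, 0.492, 0.003]
ft_force: [-0.6, -0.6, 4.5]
grip_width: 0.384
```

Call:
move_arm([
  [0,0,0.05],
  [0,0,0.1],
  [0,0,0.1],
], turn=[0,0,0], jaw=[-1,-1,-1])

```text
time: 8.75
position: [0.54, 0.0163, 0.0944]
tool_rot: [3.102, 0.492, 0.003]
ft_force: [-0.7, -0.0, 3.2]
grip_width: 0.384
```

Call:
move_arm([
  [0,0,0.05],
  [0,0,0.1],
  [0,0,0.1],
], turn=[0,0,0], jaw=[-1,-1,-1])

```text
time: 9.05
position: [0.54, 0.0163, 0.0911]
tool_rot: [3.102, 0.492, 0.003]
ft_force: [1.0, 0.3, 4.2]
grip_width: 0.378
```

Call:
move_arm([
  [0,0,0.05],
  [0,0,0.1],
  [0,0,0.1],
], turn=[0,0,0], jaw=[-1,-1,-1])

```text
time: 9.35
position: [0.54, 0.0163, 0.0881]
tool_rot: [3.102, 0.492, 0.003]
ft_force: [1.3, -1.1, 3.9]
grip_width: 0.383
```

Forces are low and steady, so I'll continue in small steps, watching for the click (expected at TCP z ≈ 0.081).

Call:
move_arm([
  [0,0,0.05],
  [0,0,0.1],
  [0,0,0.1],
], turn=[0,0,0], jaw=[-1,-1,-1])

```text
time: 9.65
position: [0.54, 0.0163, 0.0851]
tool_rot: [3.102, 0.492, 0.003]
ft_force: [1.3, -1.1, 4.1]
grip_width: 0.384
```

Call:
move_arm([
  [0,0,0.04],
  [0,0,0.07],
  [0,0,0.07],
], turn=[0,0,0], jaw=[-1,-1,-1])

```text
time: 9.95
position: [0.5399, 0.0163, 0.0827]
tool_rot: [3.102, 0.492, 0.003]
ft_force: [4.3, -0.6, 1.7]
grip_width: 0.382
```

Call:
move_arm([
  [0,0,0.04],
  [0,0,0.04],
], turn=[0,0], jaw=[-1,-1])

```text
time: 10.15
position: [0.5396, 0.0162, 0.0815]
tool_rot: [3.102, 0.492, 0.002]
ft_force: [2.6, -1.9, 3.9]
grip_width: 0.379
```

Call:
move_arm([
  [0,0,0.04],
  [0,0,0.04],
], turn=[0,0], jaw=[-1,-1])

```text
time: 10.35
position: [0.5395, 0.0162, 0.0803]
tool_rot: [3.102, 0.492, 0.001]
ft_force: [2.8, -3.1, 3.5]
grip_width: 0.381
```

Call:
move_arm([
  [0,0,0.05],
  [0,0,0.05],
  [0,0,0.05],
], turn=[0,0,0], jaw=[-1,-1,-1])

```text
time: 10.65
position: [0.5394, 0.0161, 0.0788]
tool_rot: [3.102, 0.492, 0.001]
ft_force: [2.8, -1.3, 3.6]
grip_width: 0.381
```

```bash
python3 - <<'E'
from h import *
go([.540,.0165,.09],18)
a=save('wrist','w4.png');b=save('side','s4.png')
o=np.hstack([cv2.resize(a[90:440,170:470],(400,467)),cv2.resize(b[190:280,270:345],(400,480),interpolation=cv2.INTER_CUBIC)[:467]])
cv2.imwrite('pics/m4.png',o[...,::-1])
E
```

```text
t 10.65 pos [0.5394 0.0161 0.0788] yaw 18.01 F [ 2.82 -1.32  3.64] w 0.381
  dp [0.023, -0.005, -0.374] turn 0.001
```

View pics/m4.png

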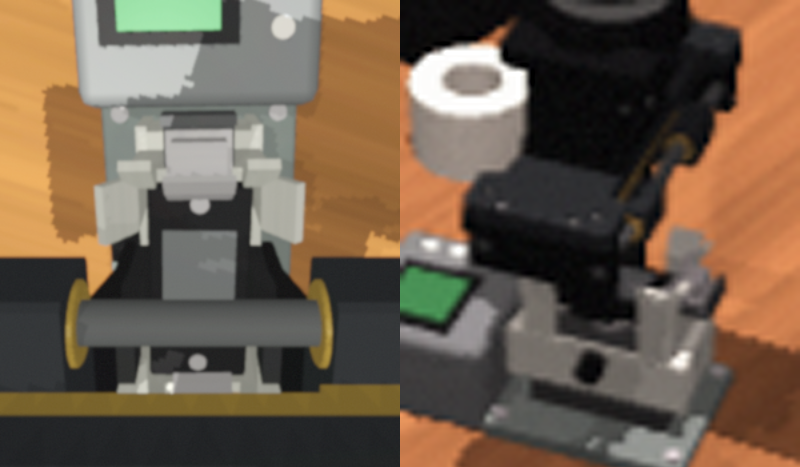

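The tag's ends now sit under both lips: the far lip overlaps its edge, and the near lip is visible at the bottom. I'll release partly and back off straight up.

Call:
move_arm([
  [0,0,0],
  [0,0,0],
  [0,0,0],
  [0,0,0],
  [0,0,0],
], turn=[0,0,0,0,0], jaw=[0.1,0.1,0.1,0.1,0.1])

```text
time: 11.25
position: [0.5385, 0.0167, 0.0782]
tool_rot: [-3.102, -0.492, 0.002]
ft_force: [-0.0, 0.5, 0.2]
grip_width: 0.547
```

Call:
move_arm([
  [0,0,-0.3],
  [0,0,-1.0],
  [0,0,-2],
  [0,0,-3.5],
  [0,0,-4.5],
], turn=[0,0,0,0,0], jaw=[0.1,0.1,0.1,0.1,0.1])

```text
time: 11.75
position: [0.5399, 0.0168, 0.2173]
tool_rot: [3.102, 0.492, 0.005]
ft_force: [0.9, -0.6, 0.0]
grip_width: 0.55
```

```bash
python3 - <<'E'
from h import *
b=save('top','t5.png');rects('top','tag_a_c',.088)
i=ctrl.camera_info('top');print('expected mag px',w2pix('top',[.5385,.0155,.088],i))
rects('side','tag_a_c',.088) if ctrl.get_image('side') is not None else 0
go([.447,-.2295,.15],-15.7)
E
```

```text
top tag_a_c 0.89 px 415.8 276.1 408 w [ 0.439  -0.2152] [0.0327 0.0649] deg -15.99
top tag_a_c 0.42 px 234.0 215.0 192 w [0.5834 0.2021] [0.0343 0.0324] deg 83.91
expected mag px [313.9009654  233.40874507]
side tag_a_c 0.77 px 382.3 236.3 232 w [ 0.3971 -0.1337] [0.0426 0.0732] deg -16.69
t 11.95 pos [0.5395 0.0166 0.2149] yaw 18.02 F [-0.76  0.26 -0.81] w 0.549
  dp [-5.472, 6.844, 2.159] turn 6.744
```

```bash
python3 - <<'E'
from h import *
go([.423,-.2227,.16],-16)
E
```

```text
t 11.95 pos [0.5395 0.0166 0.2149] yaw 18.02 F [-0.76  0.26 -0.81] w 0.549
  dp [-6.162, 6.381, 1.824] turn 6.804
```

Call:
move_arm([
  [-6.16,6.38,1.8],
  [-6.16,6.38,1.8],
  [-6.16,6.38,1.8],
  [-6.16,6.38,1.8],
  [-6.16,6.38,1.8],
], turn=[6.8,6.8,6.8,6.8,6.8], jaw=[1,1,1,1,1])

```text
time: 12.45
position: [0.4296, -0.2049, 0.1623]
tool_rot: [-3.11, 0.441, 0.003]
ft_force: [0.5, 0.6, 0.3]
grip_width: 0.919
```

Call:
move_arm([
  [0,0,0],
  [0,0,0],
  [0,0,0],
], turn=[0,0,0], jaw=[1,1,1])

```text
time: 12.75
position: [0.432, -0.2024, 0.1634]
tool_rot: [-3.111, 0.434, 0.002]
ft_force: [0.8, 0.9, 0.5]
grip_width: 0.998
```

```bash
python3 - <<'E'
from h import *
i=ctrl.camera_info('wrist');save('wrist','w6.png')
rects('wrist','tag_b_c',.012)
u,v=w2pix('wrist',[.448,-.2298,.012],i);print(u,v)
c,a=darkrect('pics/w6.png',(int(u)-55,int(v)-65,int(u)+55,int(v)+65),.012,i)
go([.448,-.2298,.003],-16)
E
```

```text
wrist tag_b_c 0.38 px 482.4 287.2 327 w [ 0.3289 -0.3276] [0.0436 0.0071] deg 69.35
344.64123278126107 190.2480357778643
3106 [ 0.4474 -0.2297] [0.0325 0.0681] deg -14.6 [ 0.4483 -0.2299]
t 12.85 pos [ 0.4325 -0.2022  0.1639] yaw -15.8 F [-0.26 -0.21 -0.47] w 0.996
  dp [0.748, 0.746, 5.362] turn 0.039
```

View pics/w6.png

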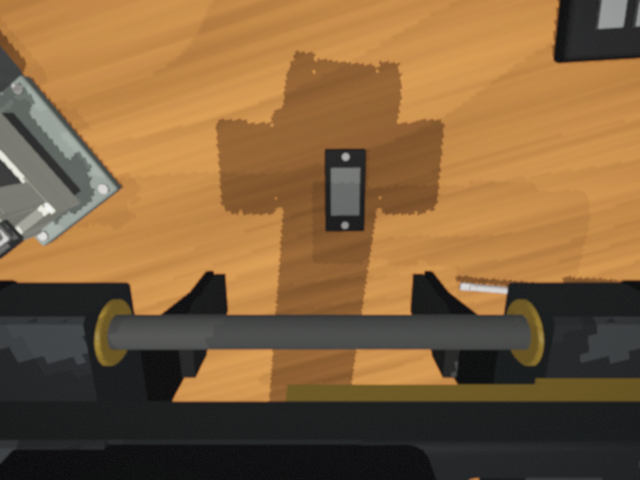

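Tag B is at (345,190), aligned with the tool.

Call:
move_arm([
  [0.73,0.75,1.5],
  [0.73,0.75,3.0],
  [0.73,0.75,4.5],
  [0.73,0.75,4.6],
  [0.73,0.75,4.6],
], turn=[0,0,0,0,0], jaw=[1,1,1,1,1])

```text
time: 13.35
position: [0.4467, -0.2302, 0.0259]
tool_rot: [-3.111, 0.433, 0.003]
ft_force: [0.8, 0.7, 1.1]
grip_width: 1.004
```

```bash
python3 - <<'E'
from h import *
go([.4478,-.2297,.003],-15.6)
E
```

```text
t 13.35 pos [ 0.4467 -0.2302  0.0259] yaw -15.87 F [0.77 0.73 1.11] w 1.004
  dp [0.031, -0.025, 0.762] turn -0.053
```

Call:
move_arm([
  [0.03,0,0.4],
  [0.03,0,0.76],
  [0.03,0,0.76],
  [0.03,0,0.76],
  [0.03,0,0.76],
], turn=[0,0,0,0,0], jaw=[1,1,1,-1,-1], grip_force=60)

```text
time: 13.85
position: [0.4479, -0.232, 0.0038]
tool_rot: [3.111, -0.437, 0.002]
ft_force: [-0.3, 0.1, 0.7]
grip_width: 0.897
```

Call:
move_arm([
  [0,0,0],
  [0,0,0],
  [0,0,0],
  [0,0,0],
  [0,0,0],
], turn=[0,0,0,0,0], jaw=[-1,-1,-1,-1,-1])

```text
time: 14.35
position: [0.4475, -0.2317, 0.0032]
tool_rot: [3.111, -0.437, 0.0]
ft_force: [0.2, 0.2, -0.6]
grip_width: 0.447
```

Call:
move_arm([
  [0,0,0],
  [0,0,0],
  [0,0,0],
  [0,0,0],
], turn=[0,0,0,0], jaw=[-1,-1,-1,-1])

```text
time: 14.75
position: [0.4475, -0.2317, 0.0032]
tool_rot: [3.111, -0.437, -0.0]
ft_force: [0.1, 0.2, 0.1]
grip_width: 0.377
```

Call:
move_arm([
  [0,0,-1],
  [0,0,-2.5],
  [0,0,-4],
  [0,0,-5.5],
  [0,0,-6.6],
], turn=[0,0,0,0,0], jaw=[-1,-1,-1,-1,-1])

```text
time: 15.25
position: [0.4482, -0.232, 0.2044]
tool_rot: [3.11, -0.437, 0.005]
ft_force: [0.3, -0.8, -0.7]
grip_width: 0.382
```

```bash
python3 - <<'E'
from h import *
go([.501,-.002,.2],18)
E
```

```text
t 15.25 pos [ 0.4482 -0.232   0.2044] yaw -15.98 F [ 0.26 -0.82 -0.72] w 0.382
  dp [-0.418, -7.854, 0.139] turn -6.796
```

Call:
move_arm([
  [-0.42,-7.85,0],
  [-0.42,-7.85,0],
  [-0.42,-7.85,0],
  [-0.42,-7.85,0],
  [-0.42,-7.85,0],
], turn=[-6.8,-6.8,-6.8,-6.8,-6.8], jaw=[-1,-1,-1,-1,-1])

```text
time: 15.75
position: [0.5003, 0.0021, 0.2014]
tool_rot: [-3.101, -0.502, -0.001]
ft_force: [0.2, -1.7, -0.5]
grip_width: 0.381
```

Call:
move_arm([
  [0,0,0],
  [0,0,0],
  [0,0,0],
  [0,0,0],
], turn=[0,0,0,0], jaw=[-1,-1,-1,-1])

```text
time: 16.15
position: [0.5, -0.0035, 0.201]
tool_rot: [3.103, 0.487, -0.001]
ft_force: [-0.1, 0.3, -1.0]
grip_width: 0.381
```

```bash
python3 - <<'E'
from h import *
save('wrist','w7.png');rects('wrist','tag_a_c',.088)
go([.539,.0165,.14],18)
E
```

```text
wrist tag_a_c 0.75 px 318.4 283.1 8547 w [ 0.444  -0.0216] [0.1295 0.0604] deg 17.8
t 16.25 pos [ 0.5    -0.0031  0.2011] yaw 17.88 F [-0.29 -0.93 -0.98] w 0.381
  dp [1.437, -0.224, 2.035] turn -0.023
```

View pics/w7.png

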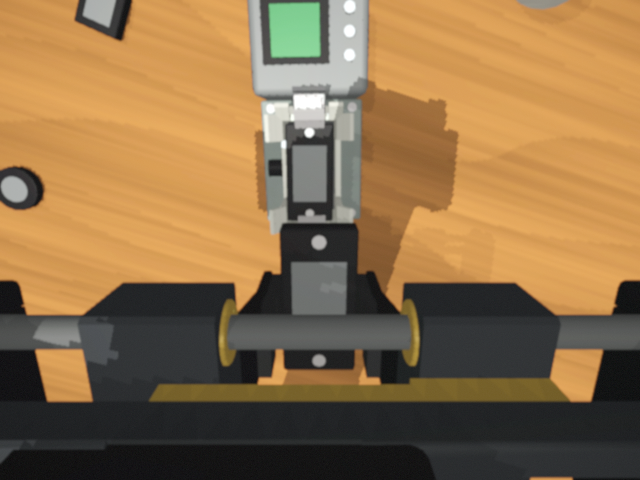

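Tag A is flat and square under both lips: screws at (309,132) and (309,213), partly covered. Tag B is held the same way as A was. I'll move over the mouth.

Call:
move_arm([
  [1.45,-0.22,0.5],
  [1.45,-0.22,1.5],
  [1.45,-0.22,2.0],
  [1.45,-0.22,2.0],
  [1.45,-0.22,2.0],
], turn=[0,0,0,0,0], jaw=[-1,-1,-1,-1,-1])

```text
time: 16.75
position: [0.5393, 0.0171, 0.1416]
tool_rot: [3.103, 0.49, -0.0]
ft_force: [-0.6, -0.1, 0.4]
grip_width: 0.383
```

Call:
move_arm([
  [0,0,0],
  [0,0,0],
  [0,0,0],
], turn=[0,0,0], jaw=[-1,-1,-1])

```text
time: 17.05
position: [0.54, 0.0177, 0.1422]
tool_rot: [3.102, 0.491, 0.003]
ft_force: [0.3, -0.4, 0.0]
grip_width: 0.379
```

```bash
python3 - <<'E'
from h import *
go([.5395,.0165,.11],18)
E
```

```text
t 17.05 pos [0.54   0.0177 0.1422] yaw 18.0 F [ 0.31 -0.42  0.05] w 0.379
  dp [-0.031, 0.033, 1.074] turn -0.0
```

Call:
move_arm([
  [-0.03,0.03,0.5],
  [-0.03,0.03,0.9],
  [-0.03,0.03,1.05],
  [-0.03,0.03,1.12],
  [-0.03,0.03,1.2],
], turn=[0,0,0,0,0], jaw=[-1,-1,-1,-1,-1])

```text
time: 17.55
position: [0.5389, 0.0169, 0.1048]
tool_rot: [-3.103, -0.492, 0.001]
ft_force: [0.4, -0.1, -0.4]
grip_width: 0.383
```

Call:
move_arm([
  [0,0,0.05],
  [0,0,0.1],
  [0,0,0.1],
], turn=[0,0,0], jaw=[-1,-1,-1])

```text
time: 17.85
position: [0.5395, 0.0169, 0.1025]
tool_rot: [3.103, 0.492, 0.002]
ft_force: [2.2, -0.6, 0.8]
grip_width: 0.383
```

Call:
move_arm([
  [0,0,0.05],
  [0,0,0.1],
  [0,0,0.1],
], turn=[0,0,0], jaw=[-1,-1,-1])

```text
time: 18.15
position: [0.5395, 0.0167, 0.0994]
tool_rot: [3.102, 0.492, 0.002]
ft_force: [1.0, -0.4, 3.6]
grip_width: 0.384
```

Call:
move_arm([
  [0,0,0.05],
  [0,0,0.1],
  [0,0,0.1],
], turn=[0,0,0], jaw=[-1,-1,-1])

```text
time: 18.45
position: [0.5395, 0.0166, 0.0962]
tool_rot: [3.102, 0.492, 0.002]
ft_force: [2.2, -0.4, 2.7]
grip_width: 0.382
```

Call:
move_arm([
  [0,0,0.05],
  [0,0,0.1],
  [0,0,0.1],
], turn=[0,0,0], jaw=[-1,-1,-1])

```text
time: 18.75
position: [0.5395, 0.0166, 0.0933]
tool_rot: [3.102, 0.492, 0.002]
ft_force: [3.2, -0.8, 4.6]
grip_width: 0.381
```

Call:
move_arm([
  [0,0,0.05],
  [0,0,0.1],
  [0,0,0.1],
], turn=[0,0,0], jaw=[-1,-1,-1])

```text
time: 19.05
position: [0.5395, 0.0166, 0.0904]
tool_rot: [3.102, 0.492, 0.002]
ft_force: [3.2, -0.9, 4.3]
grip_width: 0.381
```

Call:
move_arm([
  [0.02,0,0.05],
  [0.02,0,0.1],
  [0.02,0,0.1],
], turn=[0,0,0], jaw=[-1,-1,-1])

```text
time: 19.35
position: [0.5395, 0.0166, 0.0872]
tool_rot: [3.102, 0.492, -0.0]
ft_force: [1.5, -1.4, 5.1]
grip_width: 0.382
```

Call:
move_arm([
  [0,0,0.05],
  [0,0,0.1],
  [0,0,0.1],
], turn=[0,0,0], jaw=[-1,-1,-1])

```text
time: 19.65
position: [0.5395, 0.0166, 0.0842]
tool_rot: [3.102, 0.492, -0.0]
ft_force: [1.3, -1.9, 5.0]
grip_width: 0.387
```

Call:
move_arm([
  [0,0,0.04],
  [0,0,0.06],
], turn=[0,0], jaw=[-1,-1])

```text
time: 19.85
position: [0.5395, 0.0166, 0.0824]
tool_rot: [3.102, 0.492, -0.0]
ft_force: [1.4, -0.6, 4.6]
grip_width: 0.382
```

Call:
move_arm([
  [0,0,0.04],
  [0,0,0.04],
], turn=[0,0], jaw=[-1,-1])

```text
time: 20.05
position: [0.5395, 0.0166, 0.081]
tool_rot: [3.102, 0.492, -0.0]
ft_force: [2.2, -2.6, 4.1]
grip_width: 0.382
```

Call:
move_arm([
  [0,0,0.02],
  [0,0,0.02],
], turn=[0,0], jaw=[-1,-1])

```text
time: 20.25
position: [0.5395, 0.0166, 0.0805]
tool_rot: [3.102, 0.492, -0.0]
ft_force: [2.0, -1.6, 4.3]
grip_width: 0.382
```

Call:
move_arm([
  [0,0,0.02],
  [0,0,0.02],
], turn=[0,0], jaw=[-1,-1])

```text
time: 20.45
position: [0.5395, 0.0166, 0.08]
tool_rot: [3.102, 0.492, -0.0]
ft_force: [1.3, -1.8, 5.0]
grip_width: 0.387
```

```bash
python3 - <<'E'
from h import *
go([.5395,.0165,.0788],18)
a=save('wrist','w8.png');
b=cv2.imread('pics/w4.png')[...,::-1]
o=np.hstack([cv2.resize(x[90:440,170:470],(400,467)) for x in(b,a)])
cv2.imwrite('pics/m8.png',o[...,::-1])
E
```

```text
t 20.45 pos [0.5395 0.0166 0.08  ] yaw 18.01 F [ 1.27 -1.82  4.98] w 0.387
  dp [-0.0, 0.005, 0.04] turn 0.002
```

View pics/m8.png

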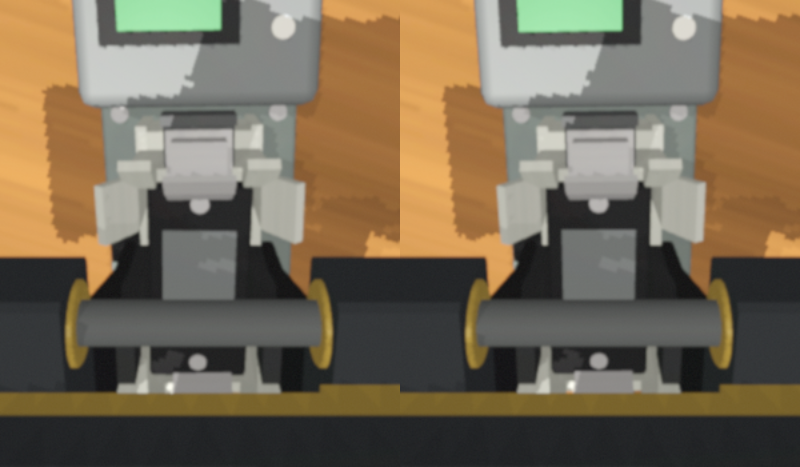

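The two views are nearly identical (left is the first click, right is now), with the lips over the tag's ends. I'll add a hair more, then release.

Call:
move_arm([
  [0,0,0.02],
  [0,0,0.02],
], turn=[0,0], jaw=[-1,-1])

```text
time: 20.7
position: [0.5395, 0.0166, 0.0798]
tool_rot: [3.102, 0.492, -0.0]
ft_force: [0.5, -1.4, 7.9]
grip_width: 0.38
```

Call:
move_arm([
  [0,0,0],
  [0,0,0],
  [0,0,0],
  [0,0,0],
  [0,0,0],
], turn=[0,0,0,0,0], jaw=[0.1,0.1,0.1,0.1,0.1])

```text
time: 21.2
position: [0.539, 0.0171, 0.0789]
tool_rot: [-3.102, -0.492, 0.002]
ft_force: [-0.2, 0.6, -0.1]
grip_width: 0.548
```

Call:
move_arm([
  [0,0,-0.3],
  [0,0,-1.0],
  [0,0,-2],
  [0,0,-3.5],
  [0,0,-4.2],
], turn=[0,0,0,0,0], jaw=[0.1,0.1,0.1,0.1,0.1])

```text
time: 21.7
position: [0.5412, 0.0174, 0.21]
tool_rot: [3.102, 0.492, 0.009]
ft_force: [-0.0, 0.1, 1.1]
grip_width: 0.551
```

Call:
move_arm([
  [-1.45,0.2,0.3],
  [-1.45,0.2,0.3],
  [-1.45,0.2,0.3],
  [-1.45,0.2,0.3],
  [-1.45,0.2,0.3],
], turn=[0,0,0,0,0], jaw=[0.1,0.1,0.1,0.1,0.1])

```text
time: 22.2
position: [0.5009, -0.0016, 0.1969]
tool_rot: [-3.102, -0.493, -0.002]
ft_force: [0.9, -0.1, 0.5]
grip_width: 0.55
```

```bash
python3 - <<'E'
from h import *
go([.5,-.0031,.2],18)
a=save('wrist','w9.png');rects('wrist','tag_a_c',.09)
b=cv2.imread('pics/w7.png')[...,::-1]
o=np.hstack([cv2.resize(x[80:260,240:380],(400,514),interpolation=cv2.INTER_CUBIC) for x in(b,a)])
cv2.imwrite('pics/m9.png',o[...,::-1])
E
```

```text
t 22.2 pos [ 0.5009 -0.0016  0.1969] yaw 18.07 F [ 0.9  -0.09  0.49] w 0.55
  dp [-0.044, 0.038, -0.105] turn 0.014
wrist tag_a_c 0.81 px 311.0 173.2 4296 w [0.5386 0.0159] [0.0694 0.0339] deg 18.75
```

View pics/m9.png

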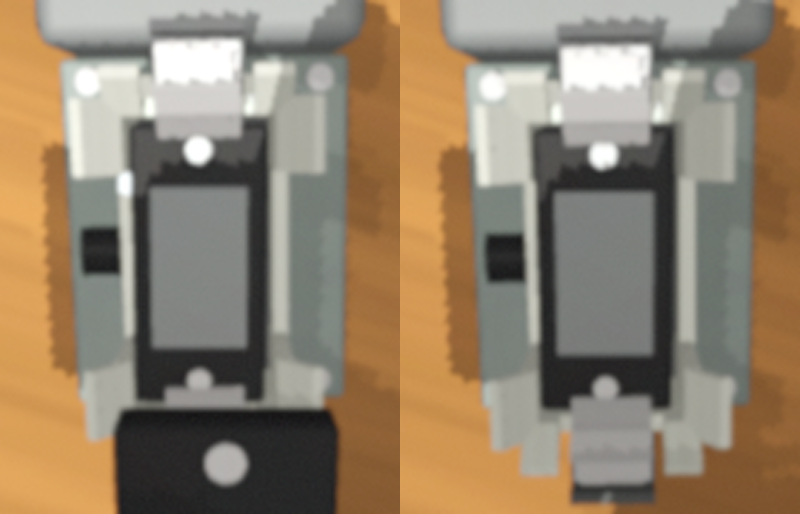

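Tag B lies flat and square under both lips, in the same place tag A held earlier. The 7.9 N rise at the end was the follower buffer, so the tag is past the second click. I'll hand in.

```bash
python3 - <<'E'
from h import *
print(ctrl.close_job())
E
```

```text
the job is handed in; nothing more can be done
None
```

I loaded both oblong tags into the magazine one at a time and handed the job in at about 22 s; the hand-in reports no verdict. I let go of the first tag and backed the hand off before fetching the second.

- **Pressing:** upward force while pushing stayed around 3 to 5 N. It rose briefly to 7.9 N at the end of the second push, which I took to be the follower's buffer just past the second click. Sideways force stayed below about 4.5 N.
- **Clicks:** the first showed as a drop from about 4 N to 1.7 N near the expected height. The second gave no clear force drop, so I judged it from the rise at the buffer and the pictures. There was no reading of the follower itself.
- **Last picture:** the top tag lies flat under both lips, less than 1 mm from my estimate of the magazine's axis and within 1° of its direction. The lower tag was hidden by then, but it sat square under the lips before the second went in.
- **Bystanders:** the hand did not go near them. I did not measure their positions again at the end.
- **Detector:** the trained network sometimes missed or mislabelled a tag, so I checked its results against the pictures and found tag A by its colour instead.

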